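# Cross-stack the test bars and slide them under the drying head

### The arm

A 6-joint arm with a two-finger parallel gripper is mounted at the origin on the work surface. World frame = base frame: x ahead of the robot, y to its left, z up, the work surface at z = 0. Lengths are in m, angles in rad, forces in N, time in s.
With the tool pointing down it reaches from about 0.275 to 0.85 m from the base axis. Payload 5.2 kg.
Tool frame: the origin (TCP) lies at the very end of the fingers, on their centre line; the grasp point (between the pads) lies bot.grip_depth behind it (bot.grip_depth is the distance from the TCP to the grasp point, in m); z points along the fingers, y is the line along which they close (so a half turn about z gives the same grasp; the last joint's range is limited). The gripper opens to 85 mm and grips with 20 to 120 N. Pads are 22 mm wide; open, the fingers measure 114 mm over their backs; the gripper's body (76 mm by 85 mm) begins 54 mm behind the grasp point. The pads swing forward as they close: fully open they stand 13 mm farther back than shut.
Start: joints at [0.994, 0.259, 1.535, -0, 1.348, -0.203], TCP at [0.201, 0.512, 0.231] pointing down, gripper open.
Joint ranges: [-3.14, 3.14], [-0.91, 2.08], [0.19, 2.58], [-1.22, 4.36], [0.22, 2.71], [-3.12, 3.12]. Speed limits (rad/s): [2.57, 2.57, 3.14, 3.14, 3.14, 3.14].

### API

Orientations are given as a unit quaternion [x, y, z, w].
In Python, from workcell import get_state, viewer, job, bot gives the robot as it stands.
- The arm moves only by the tool drive_tool, never from a script. Its argument "commands" is a list of rows, each a list of 7 numbers: the opening, from -1 (shut) to 1 (fully open), then the shift along the tool's x, y, z in units of 25 mm (1.0 is 25 mm), then the turn, a rotation vector about the tool's x, y, z in units of 5 degrees (1.0 is 5 degrees). A call has 1 to 8 rows; each row is the pose to reach, as a shift and turn from the pose commanded when the call began, along the tool's axes at that moment; what a row does not reach only later rows make up. A row lasts 1/10 s, in which the tool goes at most 50 mm and 8.59 degrees, less where a joint would pass 70% of its speed; a pose out of reach is approached as far as the arm can. A call with a gripper value outside its range is refused whole. The fingers move at their own pace and stop on an object; "grip_force" is the grip in N (left out, the last holds). Time passes only in rows, so rows that repeat a pose let the fingers close. It gives the time, the measured TCP pose, the force, the opening and the grip force at its end, in the units of the state.
- get_state(): the state, without advancing time (a new reading comes with each control period).
- viewer.get_image(name): name is "side" or "top" or "wrist"; returns the picture (480x640x3 uint8, blue, green, red); there is no depth.
- viewer.camera_info(name): a dict with "fx", "fy", "cx", "cy" (pixels), "xyz" and "attitude" of the camera in the world. Camera axes: x right, y down, z forward; pixel columns grow to the right and rows downward; lengths in m; the calibration is good to about 2 mm. A picture is of the moment at which its call begins: read the wrist's pose just before it. camera_info takes no time and is no camera call; for the wrist camera it gives the pose at the moment of the call.
- job.sign_off(): hands the job in; it is judged then, once.
Trained networks look in the newest picture that a camera, given by its name, has taken for a name from the list of things; names that differ only in an ending like _2 or _b are one class to them, and where a whole thing is asked for, a point or a joint stands for the part that bears it (a point fixed in the world has none). Each returns a list of dicts, best first, with "conf" (0 to 1); they miss things now and then, are a little off and sometimes report something else, mostly with a low value. They report only what shows in the picture. A call takes as long as a camera call. They do not tell look-alikes from the thing itself.
- viewer.trace(target, camera): "pixels" (480x640 bool, what is visible of it) and "rect" ([centre column, centre row, width, height] in pixels, round what is visible of it).
- viewer.landmark_of(target, camera): "pixel" ([row, column] in pixels: a listed point, or the origin of a listed thing).
The state is a dict: "time": time; "joints": joint angles; "dq": joint speeds; "joint_efforts": joint torques, N m; "eef_pos": TCP position; "tcp_rot": TCP orientation; "contact_force": force on the tool from outside, world axes, zero at the start; "ft_torque": the same for the moment, N m; "gripper_width": finger opening in m; "gripper_force": force on a finger pad.
Only numpy, scipy, OpenCV 4.12 (cv2) and the standard library are available. Lean on these libraries where they do the work, as an engineer would, in place of code of your own. Each camera call takes 0.05 s, during which the arm holds its last target. There are 200 camera calls.

### The job

Finish the crosswise tower on the dryer's pulled-out tray: lay the two tan bars from the green mat side by side across the pair already there, squarely and as far apart as that pair, then the dark brown bar across the middle of those, running the same way as the bottom pair. When the tower stands, slide the tray by its blue handle fully home under the drying head, with the tower intact and centred on the tray. Leave the other things on the bench where they are.

Things in the scene. Friction and masses are not known exactly. Their poses are not given: they have to be found in the camera images.
- pale_a: Tan pressed-husk test bar, 120 x 20 x 15 mm, about 30 g. Origin: centre of its underside; x along its length, z up. Starts flat on the green mat, its length roughly along the mat's y.
- pale_b: The other tan pressed-husk test bar, 120 x 20 x 15 mm, about 30 g. Origin: centre of its underside; x along its length, z up. Starts flat on the green mat, same lie; the two are interchangeable.
- dark: Dark brown pressed-husk test bar, 120 x 20 x 15 mm, about 30 g. Origin: centre of its underside; x along its length, z up. Starts flat on the green mat among the tan ones, same lie.
- base_a: Bottom-layer tan pressed-husk test bar, 120 x 20 x 15 mm, about 30 g. Origin: centre of its underside; x along its length, z up. Lies on the tray along the tray's y, at about x = -40 mm in the tray frame, centred in y.
- base_b: Bottom-layer tan pressed-husk test bar, 120 x 20 x 15 mm, about 30 g. Origin: centre of its underside; x along its length, z up. Lies on the tray along the tray's y, at about x = +40 mm in the tray frame, centred in y.
- mat: Green mat fixed to the table, 300 x 240 x 4 mm (x, y, z), on which the loose bars lie about 95 mm apart along its x. Origin: centre of its underside.
- tray (a point): Centre of the upper face of the dryer's flat aluminium tray (160 x 150 mm in x, y; upper face 28 mm above the table). y is the direction in which the tray slides home, z up. A tower of three layers is centred here, its top 45 mm above it.
- tray_handle (a point): Grip point of the blue upright tab on the tray: 16 mm thick in the tray's x, 24 mm in its y, 47 mm tall, its top 75 mm above the table at this point. It stands 140 mm from the tray centre, towards tray -y. Pinch it from above or push it towards tray +y.
- carrier (a joint): Tray slide, m: 0 pulled out (the start), 0.19 home against a hard stop; stays where left, about 2 N of friction.
- head_edge (a point): Middle of the front lower edge of the fixed white drying head, 100 mm above the table; axes as the tray. The head reaches 150 mm in +y, 75 mm in -x, 150 mm in +x, 42 mm up; its column stands from 95 mm in +x. The tray centre starts 115 mm in -y of this edge; home, the tower is under the head (27 mm headroom) and the handle centre 65 mm outside the edge.
- dish: Bystander: small aluminium weighing dish, 44 mm across, 16 mm high, on the mat. Origin: centre of its underside.
- jar: Bystander: amber jar, 70 mm across, 85 mm high. Origin: centre of its underside.
- beaker: Bystander: glass beaker, 70 mm across, 95 mm high. Origin: centre of its underside.
- spatula: Bystander: lab spatula 160 mm long, lying along its x. Origin on its underside.
- notebook: Bystander: green notebook, 200 x 140 x 16 mm. Origin: centre of its underside.
- weight: Bystander: brass weight, 32 mm across, 35 mm high. Origin: centre of its underside.
There are look-alikes about, which are no part of the job. What is shaped like the dark but turquoise is not meant.

How it is judged:
By the outcome, as a careful person would: the job done as asked, in the order asked, and still so for the second after the job is handed in, with the robot touching nothing.
It also fails if it takes over 72 s, if anything falls off the work surface, if the arm or the gripper's body presses on something with over 40 N, if the wrist force passes 120 N, or if a joint passes its speed limit or range.

## Working session

There is one attempt and no reset: what is moved stays moved. The work goes in short steps, Python scripts to look and compute and a tool call to move; the robot and the scene stay as the last step left them, time stands still between calls to the robot, and variables do not carry over. Pictures are saved under pics/ and viewed, at most 13 in all, crops included, and the job is handed in when it is done.

Besides the shell and the picture viewer there is one more tool, called as name([rows], argument=value, ...), one row to a line, values as JSON. drive_tool: Moves the arm, as the interface text tells. Its arguments: {"type":"object","properties":{"commands":{"type":"array"},"grip_force":{"type":"number"}},"required":["commands"]}

```bash
mkdir -p pics; ls; python3 - <<'E'
from workcell import get_state, viewer, job, bot
import cv2, numpy as np
s=get_state(); print(s['time'],s['eef_pos'],s['tcp_rot'],bot.grip_depth,s['gripper_width'])
for c in ['top','side','wrist']:
    print(c,viewer.camera_info(c))
a=viewer.get_image('top'); cv2.imwrite('pics/top0.png',a)
b=viewer.get_image('side'); cv2.imwrite('pics/side0.png',b)
for n in ['pale_a','dark','base_a','tray','tray_handle','head_edge','mat','dish']:
    for f in ['landmark_of']:
        r=getattr(viewer,f)(n,'top'); print(n,[(np.round(d['pixel'],1).tolist(),round(d['conf'],2)) for d in r])
E
```

```text
pics
0.0 [0.20051889 0.51159178 0.23048264] [ 1.85798909e-01  9.82587376e-01 -8.36349385e-04 -3.37707267e-04] 0.0187 0.08522346619326265
top {'fx': 563.7511491163375, 'fy': 563.7511491163375, 'cx': 308.24135099393027, 'cy': 242.98685175552652, 'xyz': array([ 0.33978024, -0.07122994,  1.37373193]), 'attitude': array([-0.70483238,  0.70762623, -0.03399894,  0.03633878])}
side {'fx': 558.7686454164575, 'fy': 558.7686454164575, 'cx': 315.65453336448195, 'cy': 241.2188505788347, 'xyz': array([ 0.17549114, -0.75352996,  0.97034855]), 'attitude': array([ 0.92062278, -0.18318899,  0.06858637, -0.33792217])}
wrist {'fx': 345.66082168471365, 'fy': 345.66082168471365, 'cx': 317.283214966505, 'cy': 239.814732906786, 'xyz': array([0.13456355, 0.53773261, 0.37398367]), 'attitude': array([0.81799617, 0.55747183, 0.07901725, 0.11774424])}
pale_a [([274.2, 403.2], 0.82)]
dark [([236.0, 419.6], 0.92), ([372.4, 407.3], 0.79), ([133.3, 427.4], 0.74), ([182.5, 286.0], 0.43)]
base_a [([207.7, 284.3], 0.9), ([177.8, 282.6], 0.67), ([327.1, 418.7], 0.45)]
tray [([195.9, 286.9], 0.73)]
tray_handle [([193.6, 341.3], 0.66)]
head_edge []
mat [([239.3, 424.1], 0.62)]
dish [([234.0, 467.3], 0.64)]
```

View pics/top0.png

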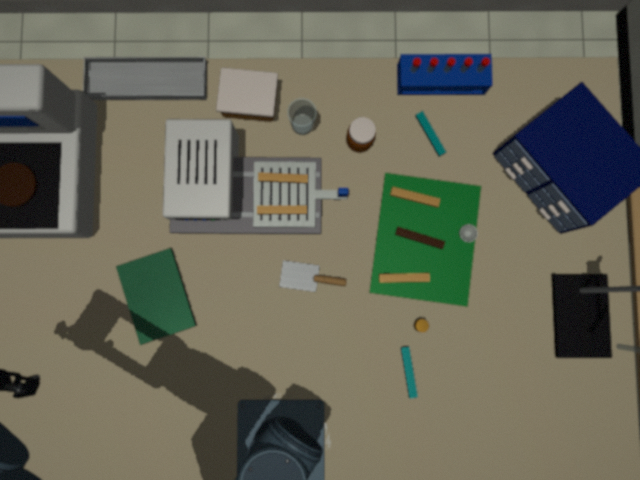

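View pics/side0.png

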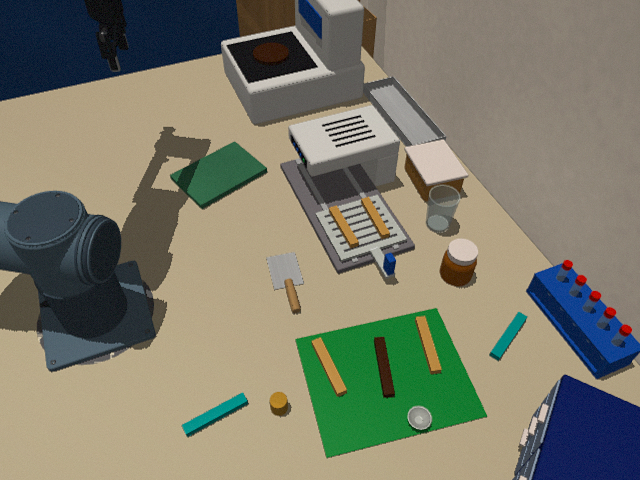

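The top view shows the mat with a tan bar at (415,197), the dark brown bar at (420,238) and the other tan bar at (404,278). The base bars on the tray are at (283,178) and (282,210), and the blue handle is at (343,192).

Things that could be mistaken for the bars I want, as (column, row):
- **Dark:** brown (420,238) is the one I want. Turquoise (430,133) and (409,372) are look-alikes, so I reject them.
- **Pale:** (415,197) and (404,278) on the mat are the ones I want. Base bars (283,178) and (282,210) stay put, and the spatula handle (329,280) is not a bar.

Next I'll measure them.

```bash
cat > h.py <<'E'
import numpy as np, cv2
from scipy.spatial.transform import Rotation as R
from scipy.optimize import least_squares
from workcell import get_state, viewer, job, bot
def proj(ci,P):
    p=R.from_quat(ci['attitude']).inv().apply(np.atleast_2d(P)-ci['xyz'])
    return np.c_[ci['fx']*p[:,0]/p[:,2]+ci['cx'], ci['fy']*p[:,1]/p[:,2]+ci['cy']]
def ray(ci,uv,z):
    d=R.from_quat(ci['attitude']).apply([(uv[0]-ci['cx'])/ci['fx'],(uv[1]-ci['cy'])/ci['fy'],1])
    return ci['xyz']+d*(z-ci['xyz'][2])/d[2]
def masks(img):
    h=cv2.cvtColor(img,cv2.COLOR_BGR2HSV)
    pale=cv2.inRange(h,(8,80,130),(22,200,255))
    dark=cv2.inRange(h,(0,60,10),(20,255,110))
    blue=cv2.inRange(h,(105,150,40),(125,255,255))
    return dict(pale=pale,dark=dark,blue=blue)
def blobs(m,amin,amax=1e9):
    n,l,s,c=cv2.connectedComponentsWithStats(m)
    return [((l==i).astype(np.uint8),c[i],s[i,4]) for i in range(1,n) if amin<s[i,4]<amax]
def hullmom(pts):
    h=cv2.convexHull((pts+.0).astype(np.float32)); return cv2.moments(h)
def feat(m):
    x,y=m['m10']/m['m00'],m['m01']/m['m00']
    a=.5*np.arctan2(2*m['mu11'],m['mu20']-m['mu02']); return x,y,a,m['m00']
def fitbar(ci,mask,z0,size=(.12,.02,.015)):
    """box pose (x,y,yaw) whose silhouette has the mask's centroid and axis"""
    t=feat(cv2.moments(mask,True)); p0=ray(ci,t[:2],z0+size[2]/2)
    L=100
    a=ray(ci,(t[0]+10*np.cos(t[2]),t[1]+10*np.sin(t[2])),z0)-ray(ci,t[:2],z0)
    def pts(v):
        c=np.array([[i,j,k] for i in(-.5,.5) for j in(-.5,.5) for k in(0,1)])*size
        return R.from_euler('z',v[2]).apply(c)+[v[0],v[1],z0]
    def res(v):
        f=feat(hullmom(proj(ci,pts(v)))); d=(f[2]-t[2]+np.pi/2)%np.pi-np.pi/2
        return [f[0]-t[0],f[1]-t[1],d*L]
    s=least_squares(res,[p0[0],p0[1],np.arctan2(a[1],a[0])],x_scale=[.01,.01,.1],diff_step=1e-4)
    v=s.x; f=feat(hullmom(proj(ci,pts(v))))
    return v[0],v[1],np.degrees(v[2])%180,t[3]/f[3]   # last: area ratio, should be ~1
def pose():
    s=get_state(); return np.array(s['eef_pos']),R.from_quat(s['tcp_rot'])
def to(x,y,z,yaw,frm=None):
    """tool units for a target TCP with tool x at yaw deg, pointing down; frm=(x,y,z,yaw) or the measured pose"""
    T=lambda yw:R.from_matrix(np.c_[[np.cos(yw),np.sin(yw),0],[np.sin(yw),-np.cos(yw),0],[0,0,-1]])
    if frm is None: p,r=pose()
    else: p,r=np.array(frm[:3]),T(np.radians(frm[3]))
    t=T(np.radians(yaw))
    return np.round(np.r_[r.inv().apply(np.array([x,y,z])-p)/.025, np.degrees((r.inv()*t).as_rotvec())/5],2).tolist()
E
python3 - <<'E'
from h import *
for c in ['top','side']:
    img=viewer.get_image(c); ci=viewer.camera_info(c); M=masks(img)
    for k in ['pale','dark']:
        for m,cc,a in blobs(M[k],150,1500):
            for z in (.004,.028):
                print(c,k,np.round(cc),a,z,np.round(fitbar(ci,m,z),3))
    for m,cc,a in blobs(M['blue'],20,600): print(c,'blue',np.round(cc,1),a,np.round(ray(ci,cc,.07),3))
E
```

```text
top pale [282. 177.] 351 0.004 [ 6.3900e-01 -4.0000e-03  8.6878e+01  7.6800e-01]
top pale [282. 177.] 351 0.028 [ 6.3400e-01 -5.0000e-03  8.6878e+01  7.4100e-01]
top pale [415. 196.] 284 0.004 [ 0.59  -0.328 75.34   0.605]
top pale [415. 196.] 284 0.028 [ 0.585 -0.323 75.34   0.584]
top pale [281. 209.] 376 0.004 [ 5.5900e-01 -2.0000e-03  8.9726e+01  8.3900e-01]
top pale [281. 209.] 376 0.028 [ 5.5500e-01 -3.0000e-03  8.9726e+01  8.1000e-01]
top pale [404. 277.] 329 0.004 [ 0.391 -0.298 91.264  0.761]
top pale [404. 277.] 329 0.028 [ 0.39  -0.294 91.265  0.734]
top dark [248. 117.] 270 0.004 [7.9100e-01 8.2000e-02 8.4468e+01 5.6800e-01]
top dark [248. 117.] 270 0.028 [7.8300e-01 8.0000e-02 8.4468e+01 5.4800e-01]
top dark [358. 144.] 300 0.004 [ 0.721 -0.19  75.686  0.637]
top dark [358. 144.] 300 0.028 [ 0.714 -0.188 75.686  0.615]
top dark [ 16. 184.] 1427 0.004 [  0.624   0.65  179.078   2.566]
top dark [ 16. 184.] 1427 0.028 [  0.619   0.637 179.078   2.477]
top dark [632. 238.] 421 0.004 [  0.486  -0.851 179.715   0.718]
top dark [632. 238.] 421 0.028 [  0.483  -0.838 179.715   0
[... 1352 characters left out ...]
k [270.  53.] 664 0.028 [  0.645   0.733 163.225   2.125]
side dark [427. 181.] 635 0.004 [8.20000e-01 7.30000e-02 1.29401e+02 1.28500e+00]
side dark [427. 181.] 635 0.028 [8.04000e-01 5.30000e-02 1.29401e+02 1.22100e+00]
side dark [457. 272.] 774 0.004 [  0.736  -0.199 136.066   1.152]
side dark [457. 272.] 774 0.028 [  0.722  -0.213 136.066   1.095]
side dark [ 16. 298.] 445 0.004 [-0.14   0.093 58.903  0.589]
side dark [ 16. 298.] 445 0.028 [-0.132  0.072 58.903  0.56 ]
side dark [384. 367.] 612 0.004 [ 0.491 -0.337 72.113  0.84 ]
side dark [384. 367.] 612 0.028 [ 0.483 -0.347 72.113  0.799]
side blue [310.8  16.2] 467 [0.82  0.834 0.07 ]
side blue [389.2 263.3] 194 [ 0.587 -0.161  0.07 ]
```

```bash
python3 - <<'E'
from h import *
ci=viewer.camera_info('wrist'); p,r=pose()
print('cam in tool', r.inv().apply(ci['xyz']-p), 'axis in tool', (r.inv()*R.from_quat(ci['attitude'])).as_matrix().round(3))
print(to(.596,-.09,.24,90)); print(to(.49,-.36,.24,80,(.596,-.09,.24,90)))
E
```

```text
cam in tool [ 7.09938080e-02  1.74804384e-05 -1.43487174e-01] axis in tool [[-0.001 -0.96  -0.281]
 [ 1.    -0.001 -0.   ]
 [ 0.    -0.281  0.96 ]]
[-23.51, -16.65, -0.35, -0.0, 0.0, 13.72]
[-10.8, -4.24, 0.0, 0.0, 0.0, 2.0]
```

drive_tool([
  [1,-23.5,-16.65,-0.35,0,0,13.7],
  [1,-23.5,-16.65,-0.35,0,0,13.7],
  [1,-23.5,-16.65,-0.35,0,0,13.7],
  [1,-23.5,-16.65,-0.35,0,0,13.7],
  [1,-23.5,-16.65,-0.35,0,0,13.7],
  [1,-23.5,-16.65,-0.35,0,0,13.7],
  [1,-23.5,-16.65,-0.35,0,0,13.7],
  [1,-23.5,-16.65,-0.35,0,0,13.7],
])

```text
time: 1.4
eef_pos: [0.421, 0.1758, 0.2366]
tcp_rot: [0.709, 0.705, 0.0, 0.0]
contact_force: [0.7, 0.5, -0.8]
gripper_width: 0.0856
gripper_force: 0.0
```

```bash
python3 - <<'E'
from h import *
p,r=pose();print(p,r.as_quat(),get_state()['time']); print(to(.596,-.09,.24,90))
E
```

```text
[0.4210111  0.17577168 0.23657372] [7.08773058e-01 7.05436369e-01 4.67265463e-04 2.52041156e-04] 1.4
[-10.6, 7.05, -0.13, 0.01, -0.0, -0.05]
```

drive_tool([
  [1,-10.6,7.0,-0.1,0,0,0],
  [1,-10.6,7.0,-0.1,0,0,0],
  [1,-10.6,7.0,-0.1,0,0,0],
  [1,-10.6,7.0,-0.1,0,0,0],
  [1,-10.6,7.0,-0.1,0,0,0],
  [1,-10.6,7.0,-0.1,0,0,0],
  [1,-10.6,7.0,-0.1,0,0,0],
  [1,-10.6,7.0,-0.1,0,0,0],
])

```text
time: 2.2
eef_pos: [0.5967, -0.0902, 0.2378]
tcp_rot: [0.708, 0.706, -0.0, 0.0]
contact_force: [-0.3, -0.1, -0.2]
gripper_width: 0.0856
gripper_force: 0.0
```

```bash
cat > look.py <<'E'
import sys; from h import *
def look(tag,zs,amin=600):
    ci=viewer.camera_info('wrist'); img=viewer.get_image('wrist'); cv2.imwrite(f'pics/{tag}.png',img); M=masks(img)
    p,r=pose(); print('t',get_state()['time'],'tcp',p.round(4))
    for k in ['pale','dark']:
        for m,cc,a in blobs(M[k],amin,20000):
            for z in zs:
                v=fitbar(ci,m,z); print(k,np.round(cc),a,z,np.round(v,4).tolist())
    for m,cc,a in blobs(M['blue'],100): print('blue',np.round(cc),a,ray(ci,cc,.075).round(4))
    return ci,img
E
python3 - <<'E'
from look import *
ci,img=look('w1',[.028])
for n in ['tray','tray_handle','base_a','head_edge']:
    for d in viewer.landmark_of(n,'wrist'):
        z={'tray':.028,'tray_handle':.075,'base_a':.028,'head_edge':.1}[n]
        print(n,round(d['conf'],2),np.round(d['pixel']),ray(ci,d['pixel'][::-1],z).round(4))
E
```

```text
t 2.25 tcp [ 0.5957 -0.0882  0.238 ]
pale [355. 119.] 2929 0.028 [0.6325, -0.0062, 86.8585, 0.9451]
pale [315. 379.] 858 0.028 [0.5934, -0.2943, 74.8537, 0.4756]
dark [57. 96.] 11077 0.028 [0.3544, 0.017, 66.8889, 2.4138]
dark [454.  10.] 879 0.028 [0.7157, 0.0882, 0.0805, 0.1903]
dark [534.  65.] 3881 0.028 [0.795, 0.0419, 120.6098, 0.8321]
dark [128. 221.] 978 0.028 [0.4036, -0.1025, 92.9839, 0.3034]
dark [430. 285.] 1648 0.028 [0.7169, -0.1731, 29.7054, 0.6075]
dark [236. 387.] 979 0.028 [0.4987, -0.3049, 72.0264, 0.6108]
blue [313. 273.] 555 [ 0.5932 -0.1412  0.075 ]
blue [536. 364.] 218 [ 0.8219 -0.2432  0.075 ]
blue [522. 460.] 1985 [ 0.8285 -0.3698  0.075 ]
tray 0.71 [125. 312.] [ 0.592 -0.006  0.028]
tray 0.45 [385. 312.] [ 0.5899 -0.306   0.028 ]
tray_handle 0.83 [279. 313.] [ 0.5926 -0.1477  0.075 ]
base_a 0.76 [122. 274.] [ 0.5558 -0.003   0.028 ]
base_a 0.6 [121. 354.] [ 0.6325 -0.0028  0.028 ]
base_a 0.33 [169. 482.] [ 0.7625 -0.0492  0.028 ]
```

View pics/w1.png

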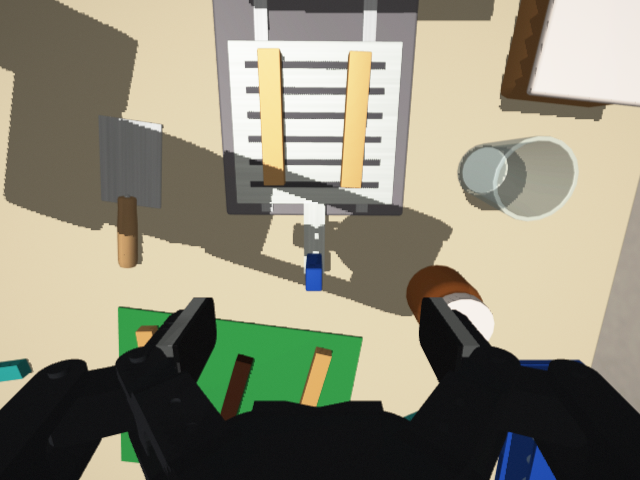

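The wrist view shows the base bars at (270,117) and (355,119), the tray plate with top corners (228,41) and (402,42), and the handle at (314,273). I'll fit the tray corners and the shadowed left base bar.

```bash
python3 - <<'E'
from h import *
img=cv2.imread('pics/w1.png'); ci=viewer.camera_info('wrist')
h=cv2.cvtColor(img,cv2.COLOR_BGR2HSV)
print('hsv bar',h[100,268],h[180,272],h[172,355],'white',h[60,240],h[195,250],'shadow tab',h[160,230])
m=cv2.inRange(h,(8,70,50),(25,255,255)); m[:, :230]=0; m[:,390:]=0; m[195:]=0;m[:40]=0
for mm,cc,a in blobs(m,600): print(cc.round(),a,np.round(fitbar(ci,mm,.028),4))
for uv in [(228,41),(402,42),(237,206),(391,207)]: print(uv,ray(ci,uv,.028).round(4))
g=img[...,::-1].mean(2)
for row in (70,100,130): print(row,[ (c,int(g[row,c])) for c in list(range(224,240))],[ (c,int(g[row,c])) for c in range(390,408)])
cv2.imwrite('pics/w1crop.png',cv2.resize(img[25:300,200:430],None,fx=2,fy=2,interpolation=cv2.INTER_NEAREST))
E
```

```text
hsv bar [ 23  86 249] [ 16 142 111] [ 20 113 240] white [ 45   2 251] [ 42  12 110] shadow tab [160  12  62]
[271. 116.] 3135 [5.52000e-01 1.30000e-03 9.03062e+01 9.94800e-01]
[355. 118.] 3037 [ 6.305e-01 -4.000e-04  8.756e+01  9.842e-01]
(228, 41) [0.5134 0.0711 0.028 ]
(402, 42) [0.6726 0.0706 0.028 ]
(237, 206) [ 0.5119 -0.0818  0.028 ]
(391, 207) [ 0.672  -0.0825  0.028 ]
70 [(224, 154), (225, 154), (226, 153), (227, 154), (228, 161), (229, 216), (230, 251), (231, 251), (232, 251), (233, 250), (234, 250), (235, 250), (236, 250), (237, 250), (238, 250), (239, 250)] [(390, 239), (391, 238), (392, 238), (393, 238), (394, 238), (395, 238), (396, 238), (397, 238), (398, 238), (399, 236), (400, 224), (401, 136), (402, 142), (403, 143), (404, 142), (405, 141), (406, 142), (407, 141)]
100 [(224, 157), (225, 157), (226, 157), (227, 156), (228, 155), (229, 157), (230, 176), (231, 234), (232, 250), (233, 250), (234, 249), (235, 249), (236, 249), (237, 249), (238, 249), (239, 249)] [(390, 238), (391, 237), (392, 237), (393, 237), (394, 237), (395, 237), (396, 237), (397, 236), (398, 221), (399, 138), (400, 143), (401, 142), (402, 143), (403, 143), (404, 144), (405, 142), (406, 143), (407, 143)]
130 [(224, 160), (225, 159), (226, 160), (227, 160), (228, 160), (229, 159), (230, 158), (231, 157), (232, 180), (233, 238), (234, 245), (235, 245), (236, 245), (237, 245), (238, 245), (239, 245)] [(390, 236), (391, 236), (392, 236), (393, 236), (394, 236), (395, 234), (396, 217), (397, 140), (398, 145), (399, 144), (400, 144), (401, 144), (402, 145), (403, 145), (404, 144), (405, 144), (406, 141), (407, 122)]
```

View pics/w1crop.png

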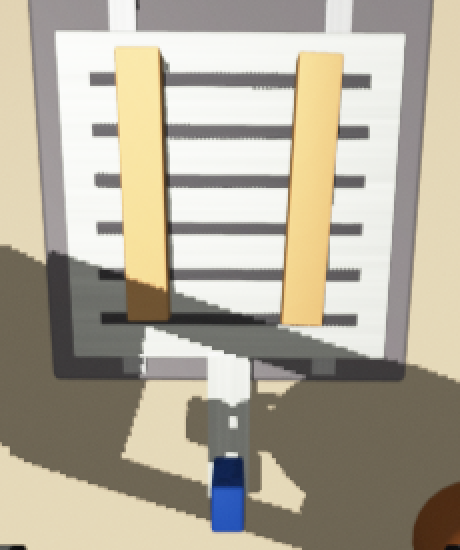

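The crop shows the plate spanning (227,40) to (402,42) along the back and a front edge near row 204. Its centre is about (0.5925, -0.004), the yaw is roughly 0, and the base bars are 79 mm apart. Next I'll look at the mat.

```bash
python3 - <<'E'
from h import *
print(to(.49,-.40,.24,80))
E
```

```text
[-12.56, -4.24, -0.05, -0.0, -0.0, 2.03]
```

drive_tool([
  [1,-12.5,-4.2,0,0,0,2],
  [1,-12.5,-4.2,0,0,0,2],
  [1,-12.5,-4.2,0,0,0,2],
  [1,-12.5,-4.2,0,0,0,2],
  [1,-12.5,-4.2,0,0,0,2],
  [1,-12.5,-4.2,0,0,0,2],
  [1,-12.5,-4.2,0,0,0,2],
  [1,-12.5,-4.2,0,0,0,2],
])

```text
time: 3.25
eef_pos: [0.4894, -0.4027, 0.2387]
tcp_rot: [0.767, 0.642, -0.001, 0.0]
contact_force: [-0.7, 0.7, -0.2]
gripper_width: 0.0858
gripper_force: 0.0
```

```bash
sed -i "s/pale=cv2.inRange.*/pale=cv2.inRange(h,(8,70,50),(26,255,255))/" h.py; python3 - <<'E'
from look import *
ci,img=look('w2',[.004])
cv2.imwrite('pics/w2c.png',img[0:360])
h=cv2.cvtColor(img,cv2.COLOR_BGR2HSV)
m=cv2.inRange(h,(45,120,60),(75,255,255))
for mm,cc,a in blobs(m,5000): print('green',cc,a,ray(ci,cc,.004))
E
```

```text
t 3.3 tcp [ 0.4903 -0.4005  0.2387]
pale [402. 112.] 2818 0.004 [0.5897, -0.3273, 75.2127, 0.9476]
pale [202. 117.] 2927 0.004 [0.3918, -0.2968, 90.8225, 0.952]
pale [302. 175.] 1010 0.004 [0.4789, -0.3692, 66.8227, 0.4495]
pale [105. 179.] 1358 0.004 [0.274, -0.3337, 173.2988, 0.5578]
dark [307. 120.] 1232 0.004 [0.4936, -0.3173, 70.029, 0.4785]
blue [589. 350.] 3118 [ 0.7396 -0.5859  0.075 ]
blue [416. 395.] 142 [ 0.5595 -0.6104  0.075 ]
blue [521. 460.] 2093 [ 0.6686 -0.7205  0.075 ]
green [307.23161009 147.9680544 ] 55438 [ 0.49018464 -0.34045411  0.004     ]
```

View pics/w2c.png

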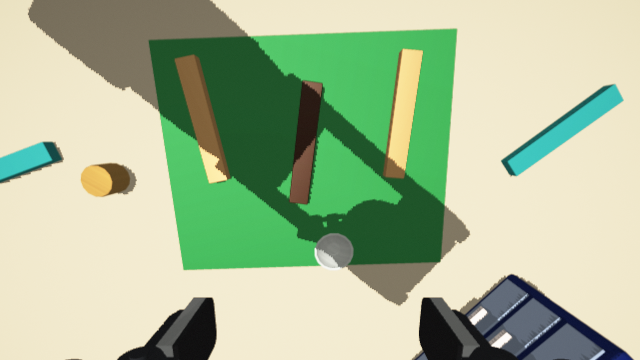

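The view shows tan bars at (202,117) and (402,112) and the dark brown bar at (307,140), all on the mat. The turquoise ones at (30,160) and (562,130) are rejected and the dish is at (334,250). The tan poses agree with the top camera to 1 mm, so I'll pick the far tan bar first.

```bash
python3 - <<'E'
from h import *
print(pose()[0]); print(to(.590,-.327,.06,75.2)); print(to(.590,-.327,.006,75.2,(.59,-.327,.06,75.2)))
E
```

```text
[ 0.49033491 -0.40045324  0.23872115]
[3.59, 3.41, 7.15, 0.0, -0.0, 0.95]
[0.0, 0.0, 2.16, 0.0, 0.0, 0.0]
```

drive_tool([
  [1,3.6,3.4,7.15,0,0,0.95],
  [1,3.6,3.4,7.15,0,0,0.95],
  [1,3.6,3.4,7.15,0,0,0.95],
  [1,3.6,3.4,7.15,0,0,0.95],
  [1,3.6,3.4,7.15,0,0,0.95],
  [1,3.6,3.4,7.15,0,0,0.95],
  [1,3.6,3.4,7.15,0,0,0.95],
])

```text
time: 4.0
eef_pos: [0.5909, -0.3257, 0.0617]
tcp_rot: [0.791, 0.612, 0.0, 0.001]
contact_force: [-0.0, -0.9, 0.5]
gripper_width: 0.0855
gripper_force: 0.0
```

```bash
python3 - <<'E'
from look import *
ci,img=look('w3',[.004],400); print(to(.590,-.327,.006,75.2))
E
```

```text
t 4.05 tcp [ 0.5911 -0.3268  0.0626]
pale [532.   8.] 1423 0.004 [0.7236, -0.2243, 165.8241, 0.0947]
pale [316. 268.] 6000 0.004 [0.5883, -0.3328, 73.779, 0.8844]
pale [ 19. 340.] 3385 0.004 [0.3935, -0.333, 73.018, 0.3644]
pale [152. 316.] 971 0.004 [0.4811, -0.3376, 59.8406, 0.1299]
dark [532.   8.] 1376 0.004 [0.7236, -0.2243, 165.8395, 0.0915]
dark [156. 275.] 4264 0.004 [0.4943, -0.3137, 68.1338, 0.5005]
dark [ 23. 327.] 1847 0.004 [0.4017, -0.3251, 86.7531, 0.1877]
blue [524. 474.] 313 [ 0.6674 -0.4353  0.075 ]
[-0.02, -0.05, 2.26, 0.04, 0.02, 0.03]
```

drive_tool([
  [1,0,0,1.2,0,0,0],
  [1,0,0,2.25,0,0,0],
  [1,0,0,2.25,0,0,0],
  [-1,0,0,2.25,0,0,0],
  [-1,0,0,2.25,0,0,0],
  [-1,0,0,2.25,0,0,0],
  [-1,0,0,2.25,0,0,0],
  [-1,0,0,2.25,0,0,0],
], grip_force=30)

```text
time: 4.85
eef_pos: [0.5909, -0.3263, 0.0049]
tcp_rot: [0.792, 0.611, 0.0, 0.001]
contact_force: [0.6, 0.1, 0.3]
gripper_width: 0.0194
gripper_force: 29.5
```

```bash
python3 - <<'E'
from h import *
s=get_state(); print(s['eef_pos'],s['gripper_width'],s['gripper_force'],s['contact_force'])
p=(.59,-.327,.006,75.2)
print(to(.59,-.327,.12,75.2)); q=(.593,-.1,.15,179.5); print(to(*q))
E
```

```text
[ 0.59092382 -0.32629637  0.00492594] 0.019350269678718116 29.548527002334595 [0.5654403  0.09009856 0.30403038]
[-0.04, -0.02, -4.6, 0.02, 0.01, 0.03]
[8.77, -2.2, -5.81, 0.01, 0.03, -20.83]
```

```bash
python3 - <<'E'
from h import *
H=(.68,-.015,.2,179.5); print(to(*H))
E
```

```text
[12.94, 0.31, -7.81, 0.01, 0.03, -20.83]
```

drive_tool([
  [-1,0,0,-1.0,0,0,0],
  [-1,0,0,-3,0,0,0],
  [-1,0,0,-5,0,0,0],
  [-1,1,0,-7,0,0,-1],
  [-1,12.9,0.3,-7.8,0,0,-20.8],
  [-1,12.9,0.3,-7.8,0,0,-20.8],
  [-1,12.9,0.3,-7.8,0,0,-20.8],
  [-1,12.9,0.3,-7.8,0,0,-20.8],
])

```text
time: 5.65
eef_pos: [0.6514, -0.1108, 0.1908]
tcp_rot: [0.537, 0.844, 0.0, 0.0]
contact_force: [1.7, 0.2, -0.5]
gripper_width: 0.0191
gripper_force: 29.5
```

```bash
python3 - <<'E'
from h import *
print(to(.68,-.015,.2,179.5),get_state()['gripper_width'])
E
```

```text
[2.99, 2.66, -0.37, 0.0, 0.01, -12.89] 0.01913448343791575
```

drive_tool([
  [-1,3,2.65,-0.35,0,0,-12.9],
  [-1,3,2.65,-0.35,0,0,-12.9],
  [-1,3,2.65,-0.35,0,0,-12.9],
  [-1,3,2.65,-0.35,0,0,-12.9],
  [-1,3,2.65,-0.35,0,0,-12.9],
  [-1,3,2.65,-0.35,0,0,-12.9],
  [-1,3,2.65,-0.35,0,0,-12.9],
  [-1,3,2.65,-0.35,0,0,-12.9],
])

```text
time: 6.45
eef_pos: [0.6799, -0.0166, 0.199]
tcp_rot: [0.004, 1.0, 0.0, -0.0]
contact_force: [-0.3, -0.3, 0.1]
gripper_width: 0.0193
gripper_force: 29.5
```

```bash
python3 - <<'E'
from look import *
viewer.get_image('side'); viewer.get_image('side')
ci,img=look('w4',[.028,.2])
np.save('w4ci.npy',ci,allow_pickle=True)
for n in ['tray','tray_handle','base_a']:
    for d in viewer.landmark_of(n,'wrist'):
        z={'tray':.028,'tray_handle':.075,'base_a':.028}[n]
        print(n,round(d['conf'],2),np.round(d['pixel']),ray(ci,d['pixel'][::-1],z).round(4))
print(to(.68,-.015,.2,179.5))
E
```

```text
t 6.6 tcp [ 0.6799 -0.0167  0.1989]
pale [333.  67.] 4623 0.028 [0.5543, -0.0029, 90.0434, 0.9845]
pale [333.  67.] 4623 0.2 [0.5857, -0.0105, 90.0506, 0.185]
pale [320. 259.] 14567 0.028 [0.7207, -0.0151, 176.7977, 5.3402]
pale [320. 259.] 14567 0.2 [0.6638, -0.0159, 176.8083, 1.011]
pale [147. 267.] 3326 0.028 [0.7258, -0.176, 45.884, 0.8848]
pale [147. 267.] 3326 0.2 [0.6639, -0.0818, 45.8772, 0.1688]
pale [430. 322.] 2330 0.028 [0.7855, 0.093, 81.2125, 0.7459]
pale [430. 322.] 2330 0.2 [0.686, 0.0311, 81.1622, 0.1436]
dark [154. 265.] 2203 0.028 [0.7237, -0.1699, 30.1195, 0.5872]
dark [154. 265.] 2203 0.2 [0.6647, -0.0799, 30.0755, 0.1127]
dark [317. 344.] 5730 0.028 [0.8116, -0.0185, 1.5895, 2.5471]
dark [317. 344.] 5730 0.2 [0.7032, -0.0168, 1.5773, 0.4841]
dark [429. 322.] 2321 0.028 [0.7857, 0.0921, 81.1601, 0.7433]
dark [429. 322.] 2321 0.2 [0.6861, 0.0307, 81.11, 0.1431]
blue [147. 119.] 1153 [ 0.5937 -0.1405  0.075 ]
blue [ 38. 393.] 4945 [ 0.8319 -0.2784  0.075 ]
tray 0.87 [119. 323.] [ 0.5931 -0.0105  0.028 ]
tray 0.59 [265. 152.] [ 0.7239 -0.1773  0.028 ]
tray_handle 0.69 [115. 135.] [ 0.5905 -0.1484  0.075 ]
base_a 0.57 [ 70. 334.] [ 0.5547 -0.0018  0.028 ]
base_a 0.56 [164. 331.] [ 0.631  -0.0038  0.028 ]
[0.0, 0.07, -0.04, -0.0, -0.0, -0.08]
```

View pics/w4.png

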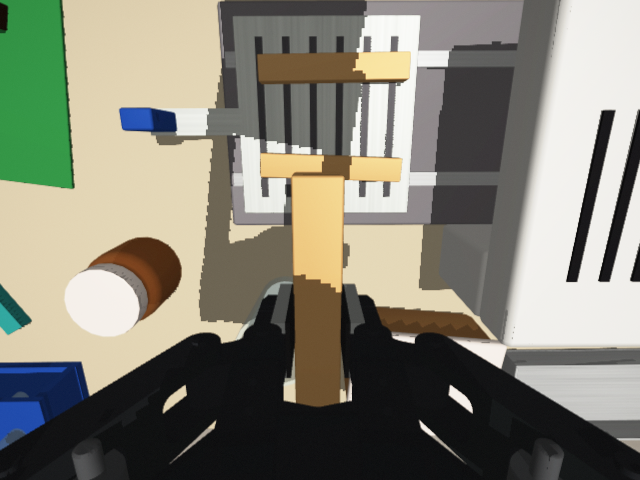

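The settled view shows base bars at (333,67) and (331,167), the held bar centred between the fingers with its end at row 176, and plate corners near (233,15), (420,14), (246,213) and (409,211).

```bash
python3 - <<'E'
from h import *
ci=np.load('w4ci.npy',allow_pickle=True).item(); img=cv2.imread('pics/w4.png')
P=np.array([ray(ci,uv,.028) for uv in [(233,15),(420,14),(246,213),(409,211)]]);print(P.round(4),P.mean(0))
print('held end top edge',ray(ci,(318,176),.213), 'sides',ray(ci,(294,200),.213),ray(ci,(344,200),.213))
h=cv2.cvtColor(img,cv2.COLOR_BGR2HSV); m=cv2.inRange(h,(8,70,50),(26,255,255))
# base_b: the box ends, from its top face z .043
for uv in [(261,154),(402,159),(261,176),(401,182)]: print(uv,ray(ci,uv,.043).round(4))
for uv in [(258,54),(410,52),(260,81),(410,79)]: print(uv,ray(ci,uv,.043).round(4))
q=(.68,-.015,.2,179.5)
print(to(.597,.0357,.08,179.5))
E
```

```text
[[ 0.5135 -0.0818  0.028 ]
 [ 0.5149  0.0671  0.028 ]
 [ 0.6741 -0.083   0.028 ]
 [ 0.6743  0.068   0.028 ]] [ 0.59419761 -0.00741828  0.028     ]
held end top edge [ 0.62219266 -0.01581937  0.213     ] sides [ 0.63102396 -0.02499946  0.213     ] [ 0.63128516 -0.00612342  0.213     ]
(261, 154) [ 0.6206 -0.0635  0.043 ]
(402, 159) [0.6264 0.0554 0.043 ]
(261, 176) [ 0.6389 -0.0646  0.043 ]
(401, 182) [0.6457 0.0556 0.043 ]
(258, 54) [ 0.5449 -0.0613  0.043 ]
(410, 52) [0.5452 0.0571 0.043 ]
(260, 81) [ 0.5643 -0.0609  0.043 ]
(410, 79) [0.5645 0.0583 0.043 ]
[3.35, 2.05, 4.76, -0.0, -0.0, -0.08]
```

```bash
python3 - <<'E'
from h import *
print(to(.592,.034,.07,179.7))
E
```

```text
[3.55, 1.98, 5.16, -0.0, -0.0, -0.12]
```

drive_tool([
  [-1,3.5,2,1,0,0,-0.1],
  [-1,3.55,2,2.5,0,0,-0.1],
  [-1,3.55,2,4,0,0,-0.1],
  [-1,3.55,2,5.15,0,0,-0.1],
  [-1,3.55,2,5.15,0,0,-0.1],
  [-1,3.55,2,5.15,0,0,-0.1],
])

```text
time: 7.35
eef_pos: [0.5925, 0.0342, 0.0707]
tcp_rot: [0.003, 1.0, -0.0, -0.0]
contact_force: [0.4, -0.9, 1.0]
gripper_width: 0.0195
gripper_force: 29.6
```

```bash
python3 - <<'E'
from h import *
print(to(.592,.034,.0445,179.7),get_state()['contact_force'])
E
```

```text
[0.02, -0.01, 1.05, -0.0, -0.0, -0.0] [ 0.37715746 -0.87873822  1.01130664]
```

drive_tool([
  [-1,0,0,0.4,0,0,0],
  [-1,0,0,0.8,0,0,0],
  [-1,0,0,1.0,0,0,0],
  [-1,0,0,1.0,0,0,0],
  [-1,0,0,1.0,0,0,0],
])

```text
time: 7.85
eef_pos: [0.5921, 0.0343, 0.0452]
tcp_rot: [0.003, 1.0, -0.0, 0.0]
contact_force: [-0.1, 0.4, 0.7]
gripper_width: 0.0193
gripper_force: 29.6
```

```bash
python3 - <<'E'
from h import *
s=get_state();print(s['eef_pos'],s['contact_force'])
E
```

```text
[0.59209336 0.03427956 0.04524709] [-0.08180308  0.40797054  0.68461771]
```

drive_tool([
  [-1,0,0,0.04,0,0,0],
  [-1,0,0,0.04,0,0,0],
  [-0.2,0,0,0.04,0,0,0],
  [-0.2,0,0,0.04,0,0,0],
  [-0.2,0,0,0.04,0,0,0],
  [-0.2,0,0,-1,0,0,0],
  [-0.2,0,0,-3,0,0,0],
  [-0.2,0,0,-5,0,0,0],
])

```text
time: 8.65
eef_pos: [0.5911, 0.0345, 0.1706]
tcp_rot: [0.003, 1.0, 0.0, -0.001]
contact_force: [2.1, -0.5, 0.2]
gripper_width: 0.0339
gripper_force: 0.0
```

```bash
python3 - <<'E'
from h import *
print(to(.67,-.10,.2,179.7))
E
```

```text
[-3.18, -5.36, -1.19, 0.0, -0.03, 0.0]
```

drive_tool([
  [1,-3.2,-2,-1.2,0,0,0],
  [1,-3.2,-2,-1.2,0,0,0],
  [1,-3.2,-2,-1.2,0,0,0],
  [1,-3.2,-2,-1.2,0,0,0],
  [1,-3.2,-2,-1.2,0,0,0],
])

```text
time: 9.15
eef_pos: [0.6704, -0.0154, 0.1991]
tcp_rot: [0.002, 1.0, 0.0, -0.001]
contact_force: [0.1, 0.6, -0.1]
gripper_width: 0.0853
gripper_force: 0.0
```

```bash
python3 - <<'E'
from look import *
ci,img=look('w5',[.043]); cv2.imwrite('pics/w5c.png',img[:280,150:550])
np.save('w5ci.npy',ci,allow_pickle=True)
# back to the mat for pale B
print(to(.392,-.297,.10,90.8))
E
```

```text
t 9.2 tcp [ 0.6703 -0.0152  0.1992]
pale [344. 124.] 10724 0.043 [0.5931, 0.0056, 176.1779, 2.5473]
pale [146. 275.] 3353 0.043 [0.7194, -0.1682, 47.4141, 0.814]
pale [378. 335.] 2092 0.043 [0.7798, 0.0407, 122.1346, 0.6041]
dark [295.   7.] 1147 0.043 [0.5062, -0.0309, 89.8168, 0.1779]
dark [334. 110.] 836 0.043 [0.5792, 0.0002, 51.4777, 0.1889]
dark [153. 272.] 2233 0.043 [0.7168, -0.1625, 34.2292, 0.542]
dark [375. 337.] 2268 0.043 [0.7828, 0.0379, 127.2646, 0.6633]
blue [148. 131.] 1086 [ 0.5933 -0.1405  0.075 ]
blue [ 13. 382.] 863 [ 0.8116 -0.2946  0.075 ]
[11.07, -11.33, 3.99, -0.02, -0.03, 17.79]
```

View pics/w5c.png

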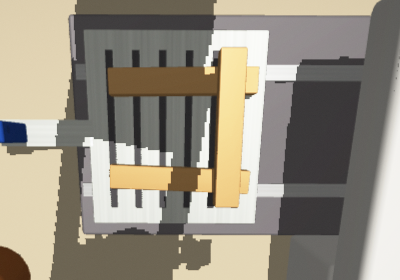

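The crop shows the new bar squarely across both base bars, with its top face spanning roughly (222–247, 47) to (217–241, 207). Next is the second tan bar.

drive_tool([
  [1,11.05,-11.3,3,0,0,17.8],
  [1,11.05,-11.3,3,0,0,17.8],
  [1,11.05,-11.3,3,0,0,17.8],
  [1,11.05,-11.3,3,0,0,17.8],
  [1,11.05,-11.3,3,0,0,17.8],
  [1,11.05,-11.3,3,0,0,17.8],
  [1,11.05,-11.3,3,0,0,17.8],
  [1,11.05,-11.3,3,0,0,17.8],
])

```text
time: 10.0
eef_pos: [0.3936, -0.2951, 0.1252]
tcp_rot: [0.569, 0.823, 0.0, -0.0]
contact_force: [0.4, -1.2, 0.6]
gripper_width: 0.0852
gripper_force: 0.0
```

```bash
python3 - <<'E'
from h import *
ci=np.load('w5ci.npy',allow_pickle=True).item()
P=np.array([ray(ci,(u+150,v),.058) for u,v in [(222,47),(247,47),(241,207),(217,207)]]);print(P.round(4),P.mean(0).round(4))
print(to(.392,-.297,.06,90.8))
E
```

```text
[[0.5344 0.0256 0.058 ]
 [0.5345 0.0441 0.058 ]
 [0.6542 0.0461 0.058 ]
 [0.6541 0.026  0.058 ]] [0.5943 0.0355 0.058 ]
[-0.05, -0.09, 2.61, -0.0, -0.0, 3.98]
```

drive_tool([
  [1,0,-0.1,1,0,0,4],
  [1,0,-0.1,2,0,0,4],
  [1,0,-0.1,2.6,0,0,4],
  [1,0,-0.1,2.6,0,0,4],
  [1,0,-0.1,2.6,0,0,4],
])

```text
time: 10.5
eef_pos: [0.393, -0.2956, 0.0608]
tcp_rot: [0.7, 0.714, 0.0, -0.0]
contact_force: [-0.5, 0.7, 0.8]
gripper_width: 0.0855
gripper_force: 0.0
```

```bash
python3 - <<'E'
from h import *
print(to(.392,-.297,.006,90.8))
E
```

```text
[-0.06, -0.04, 2.19, -0.01, -0.01, 0.06]
```

drive_tool([
  [1,-0.05,0,1.2,0,0,0],
  [1,-0.05,0,2.2,0,0,0],
  [1,-0.05,0,2.2,0,0,0],
  [-1,-0.05,0,2.2,0,0,0],
  [-1,-0.05,0,2.2,0,0,0],
  [-1,-0.05,0,2.2,0,0,0],
  [-1,-0.05,0,2.2,0,0,0],
  [-1,-0.05,0,2.2,0,0,0],
], grip_force=30)

```text
time: 11.3
eef_pos: [0.3937, -0.2983, 0.0065]
tcp_rot: [0.701, 0.713, -0.0, 0.001]
contact_force: [-0.8, 0.2, 4.9]
gripper_width: 0.0196
gripper_force: 29.9
```

```bash
python3 - <<'E'
from h import *
print(to(.68,-.03,.2,179.7),get_state()['gripper_width'])
E
```

```text
[10.53, 11.64, -7.74, -0.0, 0.02, -17.75] 0.019573089451702042
```

drive_tool([
  [-1,0,0,-1.0,0,0,0],
  [-1,0,0,-3,0,0,0],
  [-1,0,0,-5,0,0,0],
  [-1,1,1,-7,0,0,-1],
  [-1,10.5,11.6,-7.75,0,0,-17.75],
  [-1,10.5,11.6,-7.75,0,0,-17.75],
  [-1,10.5,11.6,-7.75,0,0,-17.75],
  [-1,10.5,11.6,-7.75,0,0,-17.75],
])

```text
time: 12.1
eef_pos: [0.5605, -0.1398, 0.1875]
tcp_rot: [0.417, 0.909, -0.0, 0.0]
contact_force: [0.2, -1.4, -0.7]
gripper_width: 0.0191
gripper_force: 29.5
```

```bash
python3 - <<'E'
from h import *
print(to(.68,-.03,.2,179.7))
E
```

```text
[0.22, 6.49, -0.5, -0.0, 0.01, -9.8]
```

drive_tool([
  [-1,0.2,6.5,-0.5,0,0,-9.8],
  [-1,0.2,6.5,-0.5,0,0,-9.8],
  [-1,0.2,6.5,-0.5,0,0,-9.8],
  [-1,0.2,6.5,-0.5,0,0,-9.8],
  [-1,0.2,6.5,-0.5,0,0,-9.8],
  [-1,0.2,6.5,-0.5,0,0,-9.8],
  [-1,0.2,6.5,-0.5,0,0,-9.8],
  [-1,0.2,6.5,-0.5,0,0,-9.8],
])

```text
time: 12.9
eef_pos: [0.6799, -0.0324, 0.1992]
tcp_rot: [0.007, 1.0, 0.0, -0.0]
contact_force: [0.1, -0.4, -0.3]
gripper_width: 0.0191
gripper_force: 29.5
```

```bash
python3 - <<'E'
from h import *
ci=viewer.camera_info('wrist'); img=viewer.get_image('wrist'); cv2.imwrite('pics/w6.png',img)
p,r=pose(); z=p[2]+.0125
# held bar's near end: last row upward of tan in the tool's columns; width edges
m=masks(img)['pale']; u,v=proj(ci,p+np.array([-.06,0,.0125]))[0]; print('expected end',u,v)
for c in (int(u)-12,int(u),int(u)+12):
    col=m[:,c]; print(c,[int(i) for i in np.flatnonzero(np.diff(col.astype(int)))])
for rr in (int(v)+10,int(v)+40): 
    e=[int(i) for i in np.flatnonzero(np.diff(m[rr].astype(int)))]; print(rr,e)
print(p,to(.593,-.043,.08,179.7))
cv2.imwrite('pics/w6c.png',img[:330,150:550])
np.save('w6ci.npy',ci,allow_pickle=True)
E
```

```text
expected end 314.9854248407468 169.43765248612243
302 [52, 83, 153, 403]
314 [52, 83, 153, 406]
326 [52, 82, 153, 405]
179 [290, 344, 350, 417]
209 [291, 343]
[ 0.67988053 -0.03247577  0.19930172] [3.47, -0.47, 4.77, 0.0, -0.0, -0.11]
```

View pics/w6c.png

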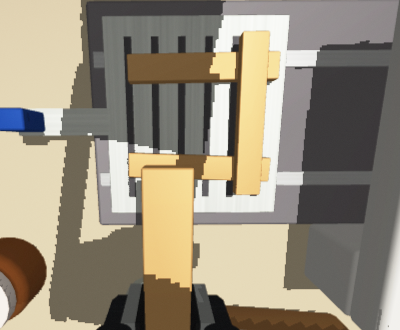

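The crop shows the held bar's end at about (168,168), so the bar sits within 1 mm of centred in the grip. The first bar is at (252,110).

drive_tool([
  [-1,3.4,-0.4,1,0,0,-0.1],
  [-1,3.4,-0.4,2.5,0,0,-0.1],
  [-1,3.4,-0.4,4,0,0,-0.1],
  [-1,3.4,-0.45,5.15,0,0,-0.1],
  [-1,3.4,-0.45,5.15,0,0,-0.1],
  [-1,3.4,-0.45,5.15,0,0,-0.1],
])

```text
time: 13.55
eef_pos: [0.5954, -0.0429, 0.0711]
tcp_rot: [0.002, 1.0, 0.0, 0.0]
contact_force: [-0.4, 0.0, -0.5]
gripper_width: 0.0192
gripper_force: 29.5
```

```bash
python3 - <<'E'
from h import *
print(pose()[0],to(.595,-.043,.0455,179.7),get_state()['contact_force'])
E
```

```text
[ 0.59538105 -0.0428565   0.07114604] [0.02, -0.01, 1.03, 0.0, 0.0, 0.01] [-3.75640686e-01  3.30067687e-04 -5.41414246e-01]
```

drive_tool([
  [-1,0,0,0.4,0,0,0],
  [-1,0,0,0.8,0,0,0],
  [-1,0,0,1.0,0,0,0],
  [-1,0,0,1.0,0,0,0],
  [-1,0,0,1.0,0,0,0],
])

```text
time: 14.05
eef_pos: [0.5951, -0.0425, 0.0456]
tcp_rot: [0.001, 1.0, -0.0, 0.0]
contact_force: [-0.1, 0.1, -0.7]
gripper_width: 0.0191
gripper_force: 29.6
```

drive_tool([
  [-1,0,0,0.04,0,0,0],
  [-1,0,0,0.06,0,0,0],
  [-1,0,0,0.06,0,0,0],
])

```text
time: 14.35
eef_pos: [0.5952, -0.0425, 0.0455]
tcp_rot: [0.001, 1.0, -0.0, 0.0]
contact_force: [-3.8, 0.8, 9.8]
gripper_width: 0.019
gripper_force: 30.8
```

In contact (9.8 N), so I'll ease off slightly and release.

drive_tool([
  [-1,0,0,-0.04,0,0,0],
  [-1,0,0,-0.04,0,0,0],
  [-0.2,0,0,-0.04,0,0,0],
  [-0.2,0,0,-0.04,0,0,0],
  [-0.2,0,0,-0.04,0,0,0],
  [-0.2,0,0,-1,0,0,0],
  [-0.2,0,0,-3,0,0,0],
  [-0.2,0,0,-5,0,0,0],
])

```text
time: 15.15
eef_pos: [0.5939, -0.0424, 0.169]
tcp_rot: [0.001, 1.0, 0.0, -0.002]
contact_force: [2.1, -0.7, 0.5]
gripper_width: 0.0342
gripper_force: 0.0
```

drive_tool([
  [1,-3,1,-1.2,0,0,0],
  [1,-3,1,-1.2,0,0,0],
  [1,-3,1,-1.2,0,0,0],
  [1,-3,1,-1.2,0,0,0],
  [1,-3,1,-1.2,0,0,0],
])

```text
time: 15.65
eef_pos: [0.6684, -0.0179, 0.1975]
tcp_rot: [0.002, 1.0, 0.0, -0.002]
contact_force: [-0.2, -0.6, -0.6]
gripper_width: 0.0856
gripper_force: 0.0
```

```bash
python3 - <<'E'
from h import *
ci=viewer.camera_info('wrist'); img=viewer.get_image('wrist'); cv2.imwrite('pics/w7.png',img)
np.save('w7ci.npy',ci,allow_pickle=True); cv2.imwrite('pics/w7c.png',img[:280,150:550])
t=viewer.get_image('top'); c2=viewer.camera_info('top'); M=masks(t)['dark']
cv2.imwrite('pics/t7.png',t)
g=cv2.cvtColor(t,cv2.COLOR_BGR2HSV)
# dark bar: not green, low value inside the mat window
w=np.zeros_like(M); w[222:255,390:450]=1; m=((g[...,2]<75)&((g[...,0]<25)|(g[...,0]>160))).astype(np.uint8)*w
for mm,cc,a in blobs(m,80): print(cc,a,np.round(fitbar(c2,mm,.004),4))
for d in viewer.landmark_of('dark','top'): print(d['conf'],d['pixel'],ray(c2,d['pixel'][::-1],.004))
print(pose()[0],to(.485,-.39,.2,80))
E
```

```text
[419.67763158 237.53289474] 304 [ 0.4881 -0.3373 71.9763  0.6578]
0.95 [134.1, 430.8] [ 0.7475263  -0.37288601  0.004     ]
0.86 [237.8, 418.0] [ 0.48817172 -0.33506636  0.004     ]
0.62 [371.3, 414.1] [ 0.16783313 -0.31836295  0.004     ]
[ 0.66883505 -0.01812143  0.19826712] [7.3, -14.9, -0.06, -0.02, -0.02, 19.96]
```

View pics/w7c.png

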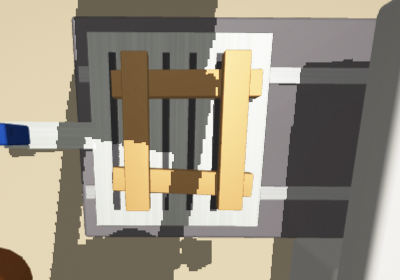

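The crop shows both second-layer bars, at (135,130) and (235,130), parallel and square on the base pair. Next is the dark bar at (0.488, -0.336), yaw 72°.

```bash
python3 - <<'E'
from h import *
ci=np.load('w7ci.npy',allow_pickle=True).item()
for q in ([(121,51),(147,51),(125,211),(149,210)],[(226,50),(251,50),(244,210),(219,210)]):
    P=np.array([ray(ci,(u+150,v),.058) for u,v in q]);print(P.round(4).tolist(),P.mean(0).round(4))
print(to(.488,-.336,.12,72))
E
```

```text
[[0.5349, -0.0517, 0.058], [0.535, -0.0326, 0.058], [0.6547, -0.0533, 0.058], [0.6539, -0.0333, 0.058]] [ 0.5946 -0.0427  0.058 ]
[[0.5345, 0.0256, 0.058], [0.5346, 0.044, 0.058], [0.6542, 0.0458, 0.058], [0.6542, 0.025, 0.058]] [0.5944 0.0351 0.058 ]
[7.18, -12.74, 3.14, -0.02, -0.02, 21.56]
```

drive_tool([
  [1,7.2,-12.75,1,0,0,21.5],
  [1,7.2,-12.75,2,0,0,21.5],
  [1,7.2,-12.75,3,0,0,21.5],
  [1,7.2,-12.75,3,0,0,21.5],
  [1,7.2,-12.75,3,0,0,21.5],
  [1,7.2,-12.75,3,0,0,21.5],
  [1,7.2,-12.75,3,0,0,21.5],
  [1,7.2,-12.75,3,0,0,21.5],
])

```text
time: 16.6
eef_pos: [0.4858, -0.339, 0.1229]
tcp_rot: [0.57, 0.822, -0.0, -0.001]
contact_force: [0.3, 1.4, -0.1]
gripper_width: 0.0853
gripper_force: 0.0
```

```bash
python3 - <<'E'
from h import *
print(pose()[0],to(.488,-.336,.06,72))
E
```

```text
[ 0.48578747 -0.33897157  0.12288992] [0.08, 0.13, 2.52, -0.02, -0.0, 7.71]
```

drive_tool([
  [1,0.1,0.1,1,0,0,7.7],
  [1,0.1,0.1,1.5,0,0,7.7],
  [1,0.1,0.1,2,0,0,7.7],
  [1,0.1,0.1,2,0,0,7.7],
  [1,0.1,0.1,2,0,0,7.7],
  [1,0.1,0.1,2,0,0,7.7],
  [1,0.1,0.1,2,0,0,7.7],
])

```text
time: 17.3
eef_pos: [0.4901, -0.3328, 0.0741]
tcp_rot: [0.806, 0.593, -0.0, -0.0]
contact_force: [0.1, -0.4, 0.2]
gripper_width: 0.0855
gripper_force: 0.0
```

```bash
python3 - <<'E'
from h import *
ci=viewer.camera_info('wrist'); img=viewer.get_image('wrist'); cv2.imwrite('pics/w8.png',img)
g=cv2.cvtColor(img,cv2.COLOR_BGR2HSV)
m=(((g[...,0]<20)|(g[...,0]>165))&(g[...,1]>70)&(g[...,2]<110)).astype(np.uint8); m[:, :240]=0; m[:,400:]=0
m=cv2.morphologyEx(m,cv2.MORPH_CLOSE,np.ones((5,5)))
for mm,cc,a in blobs(m,500): print(cc.round(),a,cv2.boundingRect(mm),np.round(fitbar(ci,mm,.004),4))
print(pose()[0],to(.488,-.336,.0065,72))
E
```

```text
[316. 287.] 3631 (300, 168, 34, 185) [ 0.482  -0.3568 72.8083  0.6336]
[ 0.49025604 -0.33277825  0.07413915] [-0.15, -0.05, 2.71, 0.0, 0.0, 0.13]
```

drive_tool([
  [1,-0.15,-0.05,1.4,0,0,0.1],
  [1,-0.15,-0.05,2.6,0,0,0.1],
  [1,-0.15,-0.05,2.7,0,0,0.1],
  [-1,-0.15,-0.05,2.7,0,0,0.1],
  [-1,-0.15,-0.05,2.7,0,0,0.1],
  [-1,-0.15,-0.05,2.7,0,0,0.1],
  [-1,-0.15,-0.05,2.7,0,0,0.1],
  [-1,-0.15,-0.05,2.7,0,0,0.1],
], grip_force=30)

```text
time: 18.15
eef_pos: [0.4889, -0.3366, 0.0078]
tcp_rot: [0.809, 0.588, 0.0, 0.001]
contact_force: [-0.3, 1.4, 4.3]
gripper_width: 0.019
gripper_force: 29.8
```

```bash
python3 - <<'E'
from h import *
print(pose()[0],to(.5945,-.09,.2,89.7),get_state()['gripper_width'])
E
```

```text
[ 0.48887756 -0.3365869   0.00778946] [10.68, 1.0, -7.7, 0.02, 0.02, -3.52] 0.019024009025405367
```

drive_tool([
  [-1,0,0,-1.0,0,0,0],
  [-1,0,0,-3,0,0,0],
  [-1,0,0,-5,0,0,0],
  [-1,2,0,-7,0,0,-1],
  [-1,10.7,1,-7.7,0,0,-3.5],
  [-1,10.7,1,-7.7,0,0,-3.5],
  [-1,10.7,1,-7.7,0,0,-3.5],
  [-1,10.7,1,-7.7,0,0,-3.5],
])

```text
time: 18.95
eef_pos: [0.5803, -0.1197, 0.1951]
tcp_rot: [0.71, 0.704, 0.0, 0.0]
contact_force: [0.4, 0.8, -0.0]
gripper_width: 0.0191
gripper_force: 29.5
```

drive_tool([
  [-1,0.01,0,0,0,0,0],
  [-1,0.01,0,0,0,0,0],
  [-1,0.01,0,0,0,0,0],
])

```text
time: 19.25
eef_pos: [0.5794, -0.1219, 0.194]
tcp_rot: [0.71, 0.704, -0.0, -0.0]
contact_force: [-0.4, 0.1, -0.6]
gripper_width: 0.0191
gripper_force: 29.5
```

```bash
python3 - <<'E'
from h import *
ci=viewer.camera_info('wrist'); img=viewer.get_image('wrist'); cv2.imwrite('pics/w9.png',img)
np.save('w9ci.npy',ci,allow_pickle=True); cv2.imwrite('pics/w9c.png',img[:330,150:500])
p,r=pose(); print(p,'expected end px',proj(ci,p+r.apply([.06,0,-.0112])))
print(to(.5945,-.0045,.10,89.7))
E
```

```text
[ 0.57928161 -0.12236701  0.19391466] expected end px [[316.26321017 170.94438026]]
[4.72, 0.57, 3.76, -0.01, 0.0, -0.04]
```

View pics/w9c.png

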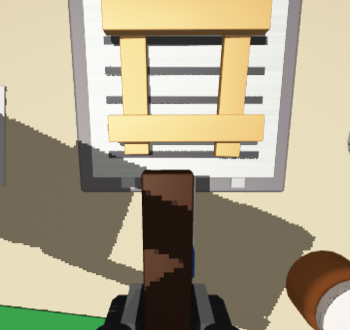

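The dark bar is held straight, with its end at crop (168,172) where 171 was expected. I'll place it now.

drive_tool([
  [-1,2,0.55,0.5,0,0,0],
  [-1,4,0.55,1.5,0,0,0],
  [-1,4.7,0.55,2.5,0,0,0],
  [-1,4.7,0.55,3.75,0,0,0],
  [-1,4.7,0.55,4.2,0,0,0],
  [-1,4.7,0.55,4.2,0,0,0],
  [-1,4.7,0.55,4.2,0,0,0],
])

```text
time: 20.0
eef_pos: [0.5952, -0.0054, 0.0901]
tcp_rot: [0.71, 0.704, 0.0, 0.001]
contact_force: [-0.3, 0.3, -0.2]
gripper_width: 0.019
gripper_force: 29.5
```

```bash
python3 - <<'E'
from h import *
print(pose()[0],to(.5945,-.0045,.0618,89.7),get_state()['contact_force'])
E
```

```text
[ 0.59522508 -0.0054226   0.09009987] [0.04, -0.03, 1.13, 0.01, 0.0, -0.05] [-0.33999701  0.34848663 -0.19902909]
```

drive_tool([
  [-1,0.03,-0.03,0.4,0,0,0],
  [-1,0.03,-0.03,0.8,0,0,0],
  [-1,0.03,-0.03,1.05,0,0,0],
  [-1,0.03,-0.03,1.1,0,0,0],
  [-1,0.03,-0.03,1.1,0,0,0],
  [-1,0.03,-0.03,1.1,0,0,0],
])

```text
time: 20.6
eef_pos: [0.5936, -0.0033, 0.0618]
tcp_rot: [0.71, 0.705, -0.0, 0.0]
contact_force: [-2.0, 0.2, 3.7]
gripper_width: 0.019
gripper_force: 29.9
```

drive_tool([
  [-0.2,0,0,0,0,0,0],
  [-0.2,0,0,0,0,0,0],
  [-0.2,0,0,0,0,0,0],
  [-0.2,0,0,-1,0,0,0],
  [-0.2,0,0,-3,0,0,0],
  [-0.2,0,0,-5,0,0,0],
  [-0.2,0,0,-5,0,0,0],
])

```text
time: 21.3
eef_pos: [0.5982, -0.0037, 0.1946]
tcp_rot: [0.71, 0.705, 0.004, 0.006]
contact_force: [0.1, 0.7, 0.3]
gripper_width: 0.034
gripper_force: 0.0
```

```bash
python3 - <<'E'
from h import *
print(pose()[0],to(.68,-.10,.2,179.7))
E
```

```text
[ 0.59822221 -0.00367004  0.1946103 ] [-3.83, 3.3, -0.16, 0.11, 0.15, -18.02]
```

drive_tool([
  [0,-3.8,3.3,-0.2,0.1,0.15,-18],
  [0,-3.8,3.3,-0.2,0.1,0.15,-18],
  [0,-3.8,3.3,-0.2,0.1,0.15,-18],
  [0,-3.8,3.3,-0.2,0.1,0.15,-18],
  [0,-3.8,3.3,-0.2,0.1,0.15,-18],
  [0,-3.8,3.3,-0.2,0.1,0.15,-18],
  [0,-3.8,3.3,-0.2,0.1,0.15,-18],
  [0,-3.8,3.3,-0.2,0.1,0.15,-18],
])

```text
time: 22.1
eef_pos: [0.6754, -0.0986, 0.1908]
tcp_rot: [0.185, 0.983, 0.001, -0.006]
contact_force: [0.3, -0.0, -0.3]
gripper_width: 0.0426
gripper_force: 0.0
```

drive_tool([
  [0,0,0,0,0,0,-5],
  [0,0,0,0,0,0,-5],
  [0,0,0,0,0,0,-5],
  [0,0,0,0,0,0,-5],
])

```text
time: 22.5
eef_pos: [0.6754, -0.0985, 0.1909]
tcp_rot: [-0.03, 1.0, 0.002, -0.006]
contact_force: [-0.4, 0.0, 0.1]
gripper_width: 0.0424
gripper_force: 0.0
```

```bash
python3 - <<'E'
from h import *
ci=viewer.camera_info('wrist'); img=viewer.get_image('wrist'); cv2.imwrite('pics/w10.png',img)
np.save('w10ci.npy',ci,allow_pickle=True)
for d in viewer.landmark_of('tray_handle','wrist'): print(d['conf'],d['pixel'],ray(ci,d['pixel'][::-1],.075))
p,r=pose(); print(p,r.as_euler('zyx',degrees=True),get_state()['time'])
cv2.imwrite('pics/w10c.png',img[:330,50:640])
E
```

```text
0.6 [116.1, 251.5] [ 0.59064307 -0.14991364  0.075     ]
[ 0.67545194 -0.09858318  0.19109873] [ 176.8810841    -0.6328823  -179.74036166] 22.6
```

View pics/w10c.png

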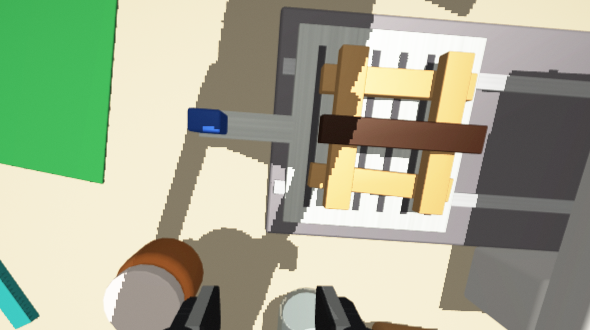

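The tower is complete, with the dark bar at crop (403,134) lying centrally across the tan pair. Next is the handle at about (0.592, -0.148).

```bash
python3 - <<'E'
from h import *
ci=np.load('w10ci.npy',allow_pickle=True).item()
P=np.array([ray(ci,(u+50,v),.073) for u,v in [(320,114),(487,127),(484,153),(319,141)]]);print(P.round(4).tolist(),P.mean(0).round(4))
print(to(.592,-.148,.12,180)); print(to(.592,-.148,.05,180))
E
```

```text
[[0.5841, -0.0658, 0.073], [0.5858, 0.0559, 0.073], [0.604, 0.0579, 0.073], [0.6027, -0.0646, 0.073]] [ 0.5942 -0.0042  0.073 ]
[3.41, -1.81, 2.87, 0.06, -0.13, 0.62]
[3.38, -1.82, 5.67, 0.06, -0.13, 0.62]
```

drive_tool([
  [1,3.4,-1.8,0.5,0.05,-0.13,0.6],
  [1,3.4,-1.8,1,0.05,-0.13,0.6],
  [1,3.4,-1.8,2.85,0.05,-0.13,0.6],
  [1,3.4,-1.8,2.85,0.05,-0.13,0.6],
  [1,3.4,-1.8,4,0.05,-0.13,0.6],
  [1,3.4,-1.8,5.65,0.05,-0.13,0.6],
  [1,3.4,-1.8,5.65,0.05,-0.13,0.6],
  [1,3.4,-1.8,5.65,0.05,-0.13,0.6],
])

```text
time: 23.4
eef_pos: [0.5926, -0.1476, 0.0519]
tcp_rot: [-0.003, 1.0, 0.0, 0.0]
contact_force: [0.7, 0.0, 0.6]
gripper_width: 0.0853
gripper_force: 0.0
```

```bash
python3 - <<'E'
from h import *
print(pose()[0],to(.592,-.148,.05,180),get_state()['contact_force'])
E
```

```text
[ 0.59257154 -0.14760114  0.05189688] [0.02, -0.02, 0.08, 0.01, 0.01, 0.06] [0.68252217 0.02604265 0.58911511]
```

drive_tool([
  [0.3,0,0,0.1,0,0,0],
  [0.0,0,0,0.1,0,0,0],
  [-0.2,0,0,0.1,0,0,0],
  [-0.35,0,0,0.1,0,0,0],
  [-0.45,0,0,0.1,0,0,0],
  [-1,0,0,0.1,0,0,0],
  [-1,0,0,0.1,0,0,0],
  [-1,0,0,0.1,0,0,0],
], grip_force=30)

```text
time: 24.2
eef_pos: [0.5923, -0.1481, 0.0495]
tcp_rot: [-0.003, 1.0, -0.0, 0.001]
contact_force: [-0.3, 0.7, 5.7]
gripper_width: 0.0237
gripper_force: 29.8
```

```bash
python3 - <<'E'
from h import *
s=get_state();print(pose()[0],s['gripper_width'],s['gripper_force'],s['contact_force'])
# slide 0.19 along tray y (yaw -0.3 deg) in tool units
p,r=pose(); a=np.radians(89.7); print(r.inv().apply([np.cos(a),np.sin(a),0])*.19/.025)
E
```

```text
[ 0.59226165 -0.14810733  0.04949557] 0.02370943155700751 29.78131592273712 [-0.34558966  0.69344779  5.74640279]
[-8.10071818e-02  7.59956818e+00 -1.15381267e-03]
```

drive_tool([
  [-1,0,0.08,0,0,0,0],
  [-1,0,0.25,0,0,0,0],
  [-1,-0.01,0.5,0,0,0,0],
  [-1,-0.01,0.8,0,0,0,0],
  [-1,-0.01,1.15,0,0,0,0],
  [-1,-0.02,1.5,0,0,0,0],
  [-1,-0.02,1.85,0,0,0,0],
  [-1,-0.02,2.2,0,0,0,0],
])

```text
time: 25.0
eef_pos: [0.5927, -0.0934, 0.0495]
tcp_rot: [-0.003, 1.0, -0.001, 0.001]
contact_force: [-0.3, -3.0, 5.0]
gripper_width: 0.0235
gripper_force: 29.8
```

drive_tool([
  [-1,0,0.35,0,0,0,0],
  [-1,0,0.7,0,0,0,0],
  [-1,-0.01,1.05,0,0,0,0],
  [-1,-0.01,1.4,0,0,0,0],
  [-1,-0.02,1.75,0,0,0,0],
  [-1,-0.02,2.1,0,0,0,0],
  [-1,-0.03,2.45,0,0,0,0],
  [-1,-0.03,2.8,0,0,0,0],
])

```text
time: 25.8
eef_pos: [0.5934, -0.0231, 0.0495]
tcp_rot: [-0.003, 1.0, -0.0, 0.002]
contact_force: [1.0, -2.2, 5.6]
gripper_width: 0.0234
gripper_force: 29.8
```

drive_tool([
  [-1,0,0.33,0,0,0,0],
  [-1,0,0.65,0,0,0,0],
  [-1,-0.01,0.95,0,0,0,0],
  [-1,-0.01,1.25,0,0,0,0],
  [-1,-0.02,1.5,0,0,0,0],
  [-1,-0.02,1.75,0,0,0,0],
  [-1,-0.02,1.95,0,0,0,0],
  [-1,-0.02,2.1,0,0,0,0],
])

```text
time: 26.6
eef_pos: [0.5938, 0.0296, 0.0495]
tcp_rot: [-0.003, 1.0, -0.0, 0.002]
contact_force: [1.4, -2.5, 4.9]
gripper_width: 0.0234
gripper_force: 29.8
```

drive_tool([
  [-1,0,0.1,0,0,0,0],
  [-1,0,0.2,0,0,0,0],
  [-1,0,0.28,0,0,0,0],
  [-1,0,0.35,0,0,0,0],
  [-1,0,0.4,0,0,0,0],
  [-1,0,0.43,0,0,0,0],
  [-1,0,0.45,0,0,0,0],
])

```text
time: 27.3
eef_pos: [0.5939, 0.0407, 0.0495]
tcp_rot: [-0.003, 1.0, -0.0, 0.002]
contact_force: [2.4, -2.9, 5.3]
gripper_width: 0.0235
gripper_force: 29.8
```

drive_tool([
  [-1,0,0.03,0,0,0,0],
  [-1,0,0.05,0,0,0,0],
  [-1,0,0.05,0,0,0,0],
])

```text
time: 27.6
eef_pos: [0.5939, 0.0411, 0.0495]
tcp_rot: [-0.003, 1.0, -0.001, 0.002]
contact_force: [2.5, -5.0, 4.3]
gripper_width: 0.0237
gripper_force: 29.7
```

drive_tool([
  [-1,0,0.03,0,0,0,0],
  [-1,0,0.06,0,0,0,0],
  [-1,0,0.06,0,0,0,0],
])

```text
time: 27.9
eef_pos: [0.5939, 0.0411, 0.0495]
tcp_rot: [-0.002, 1.0, -0.001, 0.002]
contact_force: [1.3, -12.5, 5.3]
gripper_width: 0.0232
gripper_force: 29.6
```

The tray is against the hard stop (12.5 N, no further travel), so I'll release and rise.

drive_tool([
  [0.1,0,0,0,0,0,0],
  [0.1,0,0,0,0,0,0],
  [0.1,0,0,0,0,0,0],
  [0.1,0,0,-1,0,0,0],
  [0.1,0,0,-3,0,0,0],
  [0.1,0,-1,-5,0,0,0],
  [0.1,0,-3,-6,0,0,0],
  [0.1,0,-5,-6,0,0,0],
])

```text
time: 28.7
eef_pos: [0.5947, -0.0718, 0.2019]
tcp_rot: [-0.005, 1.0, -0.0, 0.004]
contact_force: [1.9, -0.1, -0.9]
gripper_width: 0.047
gripper_force: 0.0
```

drive_tool([
  [0.1,-3,-4,-1,0,0,0],
  [0.1,-3,-4,-1,0,0,0],
  [0.1,-3,-4,-1,0,0,0],
  [0.1,-3,-4,-1,0,0,0],
])

```text
time: 29.1
eef_pos: [0.6699, -0.175, 0.2219]
tcp_rot: [-0.001, 1.0, -0.0, 0.001]
contact_force: [1.1, -0.7, -0.5]
gripper_width: 0.047
gripper_force: 0.0
```

```bash
python3 - <<'E'
from h import *
b=viewer.get_image('side'); ci=viewer.camera_info('side')
cv2.imwrite('pics/side9.png',cv2.resize(b[90:320,240:480],None,fx=2.4,fy=2.4))
for d in viewer.landmark_of('tray_handle','side'): print(d['conf'],d['pixel'],ray(ci,d['pixel'][::-1],.075))
E
```

```text
0.58 [198.5, 348.4] [0.58567864 0.03611177 0.075     ]
```

View pics/side9.png

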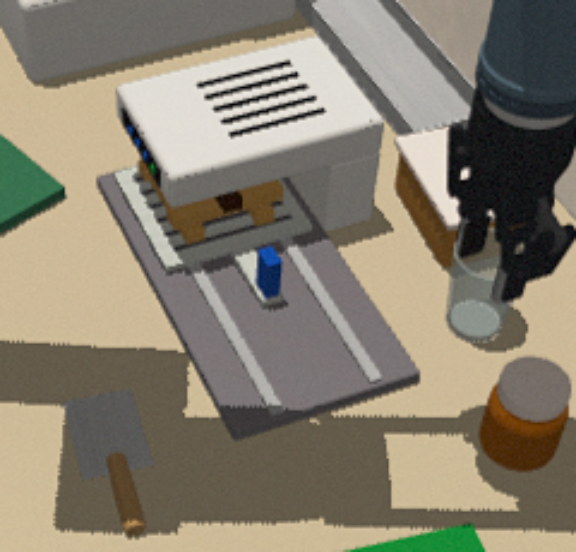

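The side view shows the tray fully in, with the handle at crop (268,272). The tower is intact under the head, with the dark bar's end at (230,200), and the bystanders look undisturbed. I'll hand the job in.

```bash
python3 -c "
from workcell import job; print(job.sign_off())"
```

```text
the job is handed in; nothing more can be done
None
```

The tower is built and standing, the tray is fully home against its stop under the drying head, and I handed the job in at about 29 s of the 72 s allowed; the hand-in gave no verdict.

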